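Tip a carton onto the label jig and press its top to the label head

ROBOT

A 6-joint arm with a two-finger parallel gripper is mounted at the origin on the work surface. World frame = base frame: x ahead of the robot, y to its left, z up, the work surface at z = 0. Lengths are in mm, angles in rad, forces in N, time in s.
With the tool pointing down it reaches from about 275 to 750 mm from the base axis. Payload 10.2 kg.
Tool frame: the origin (TCP) lies on the front face of the gripper's body, between the roots of the fingers; the fingertips stand 73 mm ahead of it and the grasp point (between the pads) lies 54 mm ahead of it; z points along the fingers, y is the line along which they close (so a half turn about z gives the same grasp; the last joint's range is limited). The gripper opens to 85 mm and grips with 20 to 120 N. Pads are 22 mm wide; open, the fingers measure 114 mm over their backs; the gripper's body (76 mm by 85 mm) begins 54 mm behind the grasp point. The pads swing forward as they close: fully open they stand 13 mm farther back than shut.
Start: joints at [1.092, 0.313, 1.498, -0, 1.331, -0.223], TCP at [132.848, 507.92, 303.894] pointing down, gripper open.
Joint ranges: [-2.94, 2.94], [-0.97, 2.17], [0.19, 2.56], [-1.23, 4.37], [0.02, 3.11], [-2.88, 2.88]. Speed limits (rad/s): [2.39, 2.39, 3.01, 3.14, 3.14, 3.14].

INTERFACE

Orientations are given as a unit quaternion [w, x, y, z].
In Python, from rig import * gives the robot as it stands.
- The arm moves only by the tool step_arm, never from a script. Its argument "plan" is a list of rows, each an object with "offset": the shift along the tool's x, y, z in cm, a list of three; "rot": the turn, a rotation vector about the tool's x, y, z in degrees, a list of three; "gripper": the finger opening in cm, from 0 to 8.54. In form: [{"offset": [x, y, z], "rot": [wx, wy, wz], "gripper": gripper}, ...]. A call has 1 to 12 rows; each row is the pose to reach, as a shift and turn from the pose commanded when the call began, along the tool's axes at that moment; what a row does not reach only later rows make up. A row lasts 1/10 s, in which the tool goes at most 50 mm and 8.59 degrees, less where a joint would pass 70% of its speed; a pose out of reach is approached as far as the arm can. A call with a gripper value outside its range is refused whole. The fingers move at their own pace and stop on an object; "squeeze" is the grip in N (left out, the last holds). Time passes only in rows, so rows that repeat a pose let the fingers close. It gives the time, the measured TCP pose, the force, the opening and the grip force at its end, in the units of the state.
- sense(): the state, without advancing time (a new reading comes with each control period).
- capture(name): name is "scene" or "top" or "wrist"; returns a dict with "color" (420x560x3 uint8, red, green, blue), "depth" (420x560 float32, mm along the optical axis (not along the pixel's ray), 0 where there is no reading), "vertical_fov" (degrees; the focal length in pixels is half the picture's height over the tangent of half this angle, whatever the lens; pixels are square), "cx", "cy" (the principal point, pixels), "rvec" (rotation vector, rad) and "tvec" (3), from world to camera coordinates, as OpenCV has them; the wrist camera has in their place "mount" (4x4, takes a point from camera to tool coordinates, whose origin is the TCP and whose axes are the flange's). Camera axes: x right, y down, z forward; pixel columns grow to the right and rows downward; lengths in mm; the calibration is good to about 2 mm. A picture is of the moment at which its call begins: read the wrist's pose just before it.
- finish_job(): hands the job in; it is judged then, once.
The state is a dict: "time_s": time; "joints": joint angles; "dq": joint speeds; "tau": joint torques, N m; "eef_pos": TCP position; "ee_rot": TCP orientation; "force": force on the tool from outside, world axes, zero at the start; "wrist_torque": the same for the moment, N m; "grip_width": opening from 0.0 (shut) to 1.0 (fully open); "grip_force": force on a finger pad.
Only numpy, scipy, OpenCV 4.12 (cv2) and the standard library are available. Lean on these libraries where they do the work, as an engineer would, in place of code of your own. Each camera call takes 0.05 s, during which the arm holds its last target. There are 200 camera calls.

TASK

Tip the standing carton over the raised edge of the labelling bed, by pushing it high up against that edge, so that it lies flat on the bed with its top end towards the fence. Then push it along the bed, straight and centred, until its top end meets the label head on the fence, and press it there firmly but gently for a second (about 10 N on the head: under 5 N the label does not stick, over 20 N, or shoving the carton with over 30 N, crushes it). Leave it lying there against the head, let go, and do not disturb the other goods.

Things in the scene. Friction and masses are not known exactly. Their poses are not given: they have to be found in the camera images.
- jig: Labelling bed: fixed grey board 270 mm long (x), 150 mm wide (y), 12 mm thick. Origin: at table height (z = 0) under the middle of its entry edge, the end away from the fence; +x runs to the fence, z up. The entry edge's upright 12 mm face is the low stop. The lying carton slides on the bed with an unknown drag of about 1 to 8 N.
- fence: Fixed aluminium plate across the bed, 130 mm wide, 100 mm high, 200 to 225 mm past the entry edge. Origin: on the bed's top, mid foot of the plate's front face; axes as the jig's. In it a grey label head, 80 mm wide, 60 mm high, centre 45 mm above the bed, unyielding, its face 4 to 12 mm in front of the plate: differs each time, not reported.
- carton: Cardboard carton with paper tape on top, 90 mm (x) by 100 mm (y) by 160 mm tall (z), 0.28 to 0.52 kg, too wide to grip. Origin: centre of its underside, z to its top. Starts standing 15 to 65 mm before the entry edge, x within 0.25 rad of the jig's x, within 15 mm of its centre line. Topples by itself past 30 degrees of lean. Lying: 100 mm across the bed, 90 mm high.
- carton_top (a point): Centre of the carton's top face, 160 mm along its z from its origin.
- jar: Small white jar with green cap, 52 mm wide, 70 mm high; origin: centre of its underside. Leave alone.
- spray: White bottle with red cap, 56 mm wide, 170 mm high; origin: centre of its underside. Leave alone.
- tape: Roll of clear tape lying flat, 70 mm wide, 24 mm high; origin: centre of its underside. Leave alone.
- cup: Clear feeding cup, 60 mm wide at the rim, 50 mm high; origin: centre of its underside. Leave alone.
- bowlbox: Yellow box, 110 by 80 by 50 mm high; origin: centre of its underside. Leave alone.
- screwdriver: Screwdriver lying on the table along its x, about 200 mm long; leave alone.
Not all that is in view belongs to the job. What is shaped like the carton but green or turquoise is not meant.

How it is judged:
By the outcome, as a careful person would: the job done as asked, in the order asked, and still so for the second after the job is handed in, with the robot touching nothing.
It also fails if it takes over 72 s, if anything falls off the work surface, if the arm or the gripper's body presses on something with over 40 N, if the wrist force passes 120 N, or if a joint passes its speed limit or range.

## Working session

There is one attempt and no reset: what is moved stays moved. The work goes in short steps, Python scripts to look and compute and a tool call to move; the robot and the scene stay as the last step left them, time stands still between calls to the robot, and variables do not carry over. Pictures are saved under pics/ and viewed, at most 10 in all, crops included, and the job is handed in when it is done.

Besides the shell and the picture viewer there is one more tool, called after "Emit:" in YAML: its name, and indented under it one key for each argument. step_arm: Moves the arm, as the interface text tells. Its arguments: {"type":"object","properties":{"plan":{"type":"array"},"squeeze":{"type":"number"}},"required":["plan"]}

```bash
mkdir -p pics; cat > h.py <<'E'
from rig import *
import numpy as np, cv2
from scipy.spatial.transform import Rotation as R
def cam(name):
    s=sense(); c=capture(name)
    f=c["color"].shape[0]/2/np.tan(np.radians(c["vertical_fov"])/2)
    d=c["depth"]; v,u=np.mgrid[0:d.shape[0],0:d.shape[1]]
    P=np.stack([(u-c["cx"])/f*d,(v-c["cy"])/f*d,d],-1)
    if "mount" in c:
        M=np.array(c["mount"]); q=s["ee_rot"]
        P=P@M[:3,:3].T+M[:3,3]
        P=P@R.from_quat([q[1],q[2],q[3],q[0]]).as_matrix().T+np.array(s["eef_pos"])
    else:
        Rm=R.from_rotvec(np.ravel(c["rvec"])).as_matrix(); P=(P-np.ravel(c["tvec"]))@Rm
    P[d<=0]=np.nan
    return c["color"],P
def save(n,img): cv2.imwrite("pics/"+n+".png",img[:,:,::-1])
E
python3 - <<'E'
from h import *
for n in("scene","top"):
    c,P=cam(n); save(n,c); np.savez("/tmp/"+n,c=c,P=P)
s=sense();print(s)
E
```

```text
{'time_s': 0.1, 'joints': array([ 1.09159293e+00,  3.13409297e-01,  1.49836803e+00, -1.99760904e-05,
        1.33098307e+00, -2.23424423e-01]), 'dq': array([ 0.00218575, -0.0008862 , -0.00199004,  0.00023659, -0.00193   ,
       -0.0003295 ]), 'tau': array([ 2.87229508e-03, -4.12898898e+01, -2.60141534e+01, -1.72762007e-04,
        3.03978341e-03, -1.22646929e-05]), 'eef_pos': array([132.78323867, 507.77989985, 303.38184193]), 'ee_rot': array([-1.91819332e-04,  1.27538771e-01,  9.91833414e-01, -5.51544826e-04]), 'force': array([-0.13317963,  0.16525636,  0.92662461]), 'wrist_torque': array([-0.00305554, -0.0191623 , -0.0130115 ]), 'grip_force': 0.0, 'grip_width': 0.9968586991817933}
```

View pics/scene.png

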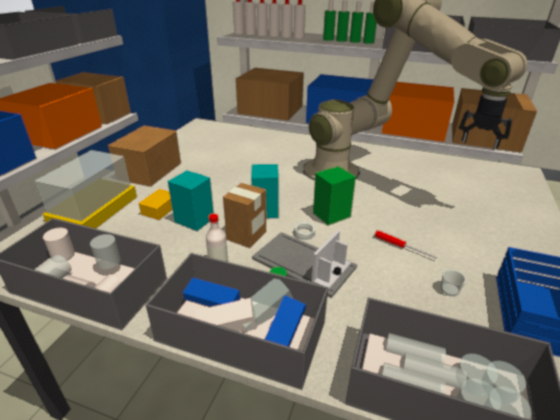

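View pics/top.png

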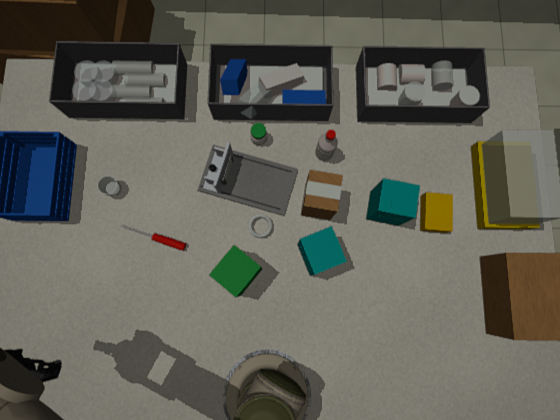

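The carton is the brown box with paper tape: top (322,193), scene (245,213). The turquoise boxes at top (393,200) and (322,250) and the green one at (236,270) are decoys. The jig is at (250,180), with its fence to the left (+y). Next I measure and take one crop to confirm.

```bash
python3 - <<'E'
from h import *
z=np.load("/tmp/top.npz");c,P=z["c"],z["P"]
save("crop",cv2.resize(c[115:300,180:440],None,fx=3,fy=3,interpolation=cv2.INTER_CUBIC))
def box(m,n):
    p=P[m][:,:2].astype(np.float32); r=cv2.minAreaRect(p); print(n,len(p),"z",np.nanmedian(P[m][:,2]).round(1),"c",np.round(r[0],1),"size",np.round(r[1],1),"ang",round(r[2],2), cv2.boxPoints(r).round(0).tolist())
v,u=np.mgrid[0:420,0:560]
reg=lambda a,b,cc,d:(u>=a)&(u<=b)&(v>=cc)&(v<=d)
Z=P[...,2]
box(reg(295,350,160,225)&(abs(Z-160)<6),"carton")
box(reg(190,302,135,220)&(abs(Z-12)<4),"jig")
box(reg(190,250,135,220)&(abs(Z-112)<6),"fence top")
box(reg(190,250,135,220)&(abs(Z-87)<4),"head top?")
for n,a in dict(turq1=(360,425,170,230),turq2=(290,355,220,280),green=(205,265,240,300),spray=(310,345,120,165),jar=(245,272,118,150),tape=(245,278,212,242),yellow=(418,458,185,235)).items():
    m=reg(*a)&(Z>15); t=np.nanpercentile(Z[m],95); box(m&(Z>t-8),n)
E
```

```text
carton 1254 z 159.4 c [ 529.5 -140.9] size [ 90.5 141.2] ang 80.96 [[453.0, -174.0], [592.0, -197.0], [606.0, -107.0], [467.0, -85.0]]
jig 3119 z 11.7 c [610.7  61.1] size [247.2 309.3] ang 3.09 [[479.0, 209.0], [496.0, -100.0], [742.0, -87.0], [726.0, 222.0]]
fence top 142 z 110.9 c [632.1 134.3] size [  8.  130.2] ang 74.62 [[568.0, 148.0], [694.0, 113.0], [696.0, 121.0], [570.0, 155.0]]
head top? 165 z 87.0 c [634.6 146. ] size [ 54.8 129.5] ang 74.55 [[565.0, 137.0], [690.0, 102.0], [704.0, 155.0], [580.0, 190.0]]
turq1 1269 z 159.4 c [ 532.  -344.7] size [101.3  92.2] ang 78.87 [[477.0, -385.0], [567.0, -403.0], [587.0, -304.0], [497.0, -286.0]]
turq2 1355 z 159.7 c [ 392.  -141.8] size [100.   90.7] ang 22.11 [[329.0, -119.0], [363.0, -203.0], [455.0, -165.0], [421.0, -81.0]]
green 1393 z 159.7 c [336.5  83.9] size [90.8 99.9] ang 51.34 [[269.0, 80.0], [347.0, 17.0], [404.0, 88.0], [326.0, 151.0]]
spray 76 z 168.7 c [ 702.3 -164.5] size [24.6 24.2] ang 2.93 [[689.0, -153.0], [691.0, -177.0], [715.0, -176.0], [714.0, -152.0]]
jar 178 z 69.5 c [748.6  35.5] size [46.2 41.3] ang 0.57 [[725.0, 56.0], [726.0, 15.0], [772.0, 15.0], [772.0, 56.0]]
tape 217 z 23.4 c [473.2  17. ] size [68.4 88. ] ang 1.0 [[438.0, 60.0], [440.0, -28.0], [508.0, -26.0], [507.0, 62.0]]
yellow 989 z 49.5 c [ 518.3 -461.2] size [139.3 109.9] ang 85.18 [[458.0, -526.0], [567.0, -535.0], [579.0, -396.0], [469.0, -387.0]]
```

View pics/crop.png

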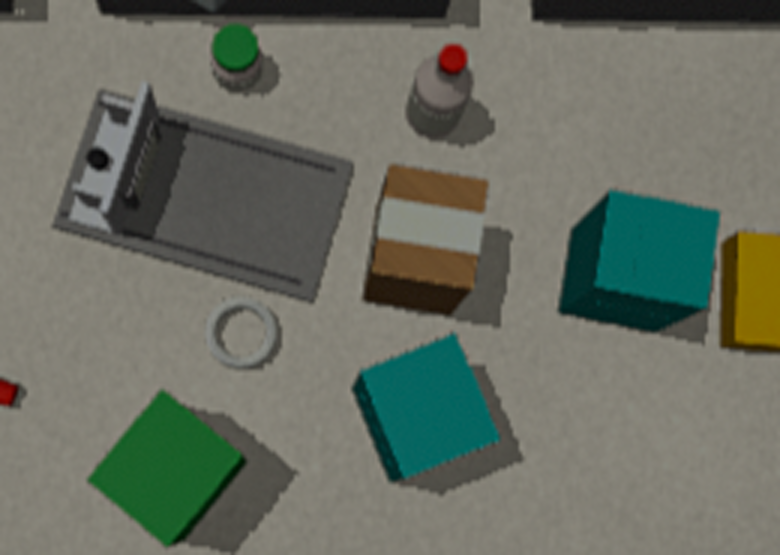

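The crop confirms it: brown carton with white paper tape at crop (430,225), and the fence at the far left of the bed. I'll clean the fits with connected components.

```bash
python3 - <<'E'
from h import *
z=np.load("/tmp/top.npz");c,P=z["c"],z["P"];Z=P[...,2]
v,u=np.mgrid[0:420,0:560]
def comp(m,n):
    k,l,st,_=cv2.connectedComponentsWithStats(cv2.morphologyEx(m.astype(np.uint8),cv2.MORPH_OPEN,np.ones((2,2),np.uint8)),connectivity=4); i=1+np.argmax(st[1:,4]); p=P[l==i]
    r=cv2.minAreaRect(p[:,:2].astype(np.float32)); print(n,len(p),"c",np.round(r[0],1),"size",np.round(r[1],1),"ang",round(r[2],2),cv2.boxPoints(r).round(0).tolist()); return p
reg=lambda a,b,cc,d:(u>=a)&(u<=b)&(v>=cc)&(v<=d)
p=comp(reg(295,350,160,225)&(abs(Z-160)<4),"carton"); print(np.nanmean(p,0))
j=comp(reg(190,302,135,220)&(abs(Z-12)<4),"jig")
comp(reg(190,250,135,220)&(abs(Z-112)<4),"fence top")
ex=np.array([.267,.963])
ey=np.array([-ex[1],ex[0]])
a=j[:,:2]@ex;b=j[:,:2]@ey;print("along",np.percentile(a,[.3,2]),"across",np.percentile(b,[.5,99.5]))
print("carton c along",np.nanmean(p,0)[:2]@ex,"across",np.nanmean(p,0)[:2]@ey)
# fence/head face along profile for z 30..80
m=reg(190,250,135,220)&(Z>22)&(Z<105)
q=P[m];aa=q[:,:2]@ex;print(np.histogram(aa,bins=np.arange(250,340,4)))
E
```

```text
carton 1153 c [ 544.5 -176.8] size [ 87.1 170.9] ang 33.9 [[461.0, -130.0], [556.0, -272.0], [628.0, -223.0], [533.0, -82.0]]
[ 546.36477994 -146.7824884   154.5085372 ]
jig 2676 c [600.2  36.9] size [207.  147.9] ang 72.41 [[498.0, -39.0], [639.0, -84.0], [702.0, 113.0], [561.0, 158.0]]
fence top 34 c [636.2 131.3] size [ 4.3 36.6] ang 75.09 [[618.0, 134.0], [653.0, 124.0], [654.0, 129.0], [619.0, 138.0]]
along [nan nan] across [nan nan]
carton c along 4.527859915930898 across -565.3402074888555
(array([  0,   2,   0,   0,   0,   0,   0,   0, 119,  46,  49, 127,   8,
         3,   4,  13,  16,  21,  23,  28,  37,  34]), array([250, 254, 258, 262, 266, 270, 274, 278, 282, 286, 290, 294, 298,
       302, 306, 310, 314, 318, 322, 326, 330, 334, 338]))
```

```bash
python3 - <<'E'
from h import *
z=np.load("/tmp/top.npz");c,P=z["c"],z["P"];Z=P[...,2]
v,u=np.mgrid[0:420,0:560]
reg=lambda a,b,cc,d:(u>=a)&(u<=b)&(v>=cc)&(v<=d)
def comp(m,n):
    k,l,st,_=cv2.connectedComponentsWithStats(m.astype(np.uint8),connectivity=4); i=1+np.argmax(st[1:,4]); p=P[(l==i)&m]
    p=p[np.linalg.norm(p[:,:2]-np.median(p[:,:2],0),axis=1)<170]
    r=cv2.minAreaRect(p[:,:2].astype(np.float32)); print(n,len(p),"c",np.round(r[0],1),"size",np.round(r[1],1),"ang",round(r[2],2)); return p
p=comp(reg(295,350,160,225)&(abs(Z-160)<3),"carton")
j=comp(reg(190,302,135,220)&(abs(Z-12)<3),"jig")
f=comp(reg(190,250,135,220)&(abs(Z-112)<4),"fence")
for A in (72.4,74.0,74.6,75.5):
    ex=np.array([np.cos(np.radians(A)),np.sin(np.radians(A))]);ey=np.array([-ex[1],ex[0]])
    a=j[:,:2]@ex;b=j[:,:2]@ey
    print(A,"along",np.percentile(a,[.5,2,5]).round(1),"across",np.percentile(b,[.5,2,98,99.5]).round(1),"fence across",np.percentile(f[:,:2]@ey,[1,99]).round(1),'along',np.percentile(f[:,:2]@ex,[1,10,50,90,99]).round(1))
np.savetxt("/tmp/p.txt",p)
for A in (76,78,79.5,81,83):
    ex=np.array([np.cos(np.radians(A)),np.sin(np.radians(A))]);ey=np.array([-ex[1],ex[0]])
    print(A,np.percentile(p[:,:2]@ex,[1,99]).round(1),np.percentile(p[:,:2]@ey,[1,99]).round(1))
E
```

```text
carton 1045 c [ 549.1 -144. ] size [90.4 99.5] ang 80.88
jig 2555 c [613.6  67.2] size [270.  151.1] ang 74.16
fence 123 c [631.4 134.5] size [  8.  128.4] ang 74.62
72.4 along [115.7 119.3 125.1] across [-640.2 -637.1 -490.8 -487.9] fence across [-624.  -498.4] along [314.2 315.5 319.1 322.3 324.3]
74.0 along [100.  103.4 109.3] across [-645.6 -642.7 -497.8 -496.2] fence across [-632.7 -507.1] along [299.4 300.1 303.5 306.4 307.5]
74.6 along [ 94.1  97.4 103.5] across [-647.8 -645.  -500.5 -498.7] fence across [-635.9 -510.3] along [293.3 293.8 297.6 300.7 301.3]
75.5 along [85.  88.4 94.4] across [-650.7 -647.7 -504.1 -501.4] fence across [-640.5 -514.9] along [283.5 284.7 288.4 291.8 292.9]
76 [-52.3  38.5] [-616.7 -517.8]
78 [-71.4  18. ] [-616.1 -517.7]
79.5 [-85.7   2.8] [-615.2 -517.3]
81 [-100.2  -12. ] [-613.7 -516.3]
83 [-119.8  -31.9] [-611.3 -514.2]
```

```bash
cat >> h.py <<'E'
E0=np.array([576.8,-62.7]); A=np.radians(74.2)
EX=np.array([np.cos(A),np.sin(A)]); EY=np.array([-EX[1],EX[0]])
R0=np.column_stack([[*EX,0],[*-EY,0],[0,0,-1]])
def tgt(al,ac,z,tilt,L=68):
    """front finger-tip edge at jig coords (al,ac), height z; prints offset cm/rot deg from now"""
    Rt=R0@R.from_euler("y",tilt,degrees=True).as_matrix()
    T=np.array([*(E0+al*EX+ac*EY),z]); p=T-Rt@np.array([11,0,L])
    s=sense();q=s["ee_rot"];Rc=R.from_quat([q[1],q[2],q[3],q[0]]).as_matrix()
    print("t",round(s["time_s"],1),"tcp",p.round(0),"off",(Rc.T@(p-s["eef_pos"])/10).round(2),"rot",np.degrees(R.from_matrix(Rc.T@Rt).as_rotvec()).round(1))
def jig(p): p=np.asarray(p)[...,:2]-E0; return np.stack([p@EX,p@EY],-1)
def st(L=68):
    s=sense();q=s["ee_rot"];Rc=R.from_quat([q[1],q[2],q[3],q[0]]).as_matrix()
    T=s["eef_pos"]+Rc@np.array([11,0,L]); f=s["force"]
    print("t",round(s["time_s"],1),"tip jig",jig(T).round(1),"z",T[2].round(1),"F along/across/z",(f[:2]@EX).round(1),(f[:2]@EY).round(1),f[2].round(1),"rel rot",np.degrees(R.from_matrix(R0.T@Rc).as_rotvec()).round(1),"w",round(s["grip_width"],2))
E
python3 - <<'E'
from h import *
tgt(-145,4.5,230,0); print(np.round(capture("wrist")["mount"],2))
E
```

```text
t 0.1 tcp [ 530. -212.  298.] off [-56.63 -59.55   0.59] rot [-0.1  0.  91.1]
[[  0.    -0.95  -0.3   77.38]
 [  1.     0.     0.    -0.66]
 [  0.    -0.3    0.95 -70.  ]
 [  0.     0.     0.     1.  ]]
```

Emit:
step_arm:
  plan:
    - {"offset": [-20, -21, 0], "rot": [0, 0, 45], "gripper": 5}
    - {"offset": [-20, -21, 0], "rot": [0, 0, 45], "gripper": 5}
    - {"offset": [-20, -21, 0], "rot": [0, 0, 45], "gripper": 5}
    - {"offset": [-20, -21, 0], "rot": [0, 0, 45], "gripper": 5}
    - {"offset": [-20, -21, 0], "rot": [0, 0, 45], "gripper": 5}
    - {"offset": [-20, -21, 0], "rot": [0, 0, 45], "gripper": 5}
    - {"offset": [-40, -42, 0], "rot": [0, 0, 91], "gripper": 5}
    - {"offset": [-40, -42, 0], "rot": [0, 0, 91], "gripper": 5}
    - {"offset": [-40, -42, 0], "rot": [0, 0, 91], "gripper": 5}
    - {"offset": [-40, -42, 0], "rot": [0, 0, 91], "gripper": 5}
    - {"offset": [-40, -42, 0], "rot": [0, 0, 91], "gripper": 5}
    - {"offset": [-40, -42, 0], "rot": [0, 0, 91], "gripper": 5}

```text
time_s: 1.35
eef_pos: [414.3, -2.2, 303.8]
ee_rot: [0.0, 0.799, 0.602, 0.0]
force: [0.3, 0.5, 1.1]
grip_width: 0.588
grip_force: 0.0
```

```bash
python3 -c "
from h import *
st();tgt(-142,4.5,190,30)"
```

```text
t 1.4 tip jig [ 25.  172.8] z 235.8 F along/across/z 0.6 -0.2 1.1 rel rot [-0.  -0.   0.2] w 0.59
t 1.4 tcp [ 522. -240.  243.] off [-19.88  16.92   6.05] rot [ 0.1 30.  -0.2]
```

Emit:
step_arm:
  plan:
    - {"offset": [-19.9, 16.9, 2], "rot": [0, 30, 0], "gripper": 5}
    - {"offset": [-19.9, 16.9, 2], "rot": [0, 30, 0], "gripper": 5}
    - {"offset": [-19.9, 16.9, 2], "rot": [0, 30, 0], "gripper": 5}
    - {"offset": [-19.9, 16.9, 2], "rot": [0, 30, 0], "gripper": 5}
    - {"offset": [-19.9, 16.9, 2], "rot": [0, 30, 0], "gripper": 5}
    - {"offset": [-19.9, 16.9, 2], "rot": [0, 30, 0], "gripper": 5}
    - {"offset": [-19.9, 16.9, 6], "rot": [0, 30, 0], "gripper": 5}
    - {"offset": [-19.9, 16.9, 6], "rot": [0, 30, 0], "gripper": 5}
    - {"offset": [-19.9, 16.9, 6], "rot": [0, 30, 0], "gripper": 5}
    - {"offset": [-19.9, 16.9, 6], "rot": [0, 30, 0], "gripper": 5}

```text
time_s: 2.35
eef_pos: [522.9, -236.7, 245.7]
ee_rot: [-0.155, 0.769, 0.584, 0.206]
force: [-0.1, -0.3, -0.8]
grip_width: 0.584
grip_force: 0.0
```

```bash
python3 -c "
from h import *
c,P=cam('wrist');save('w1',c);c,P=cam('scene');save('s1',cv2.resize(c[100:320,120:420],None,fx=2.5,fy=2.5))
st();tgt(-142,4.5,85,30)"
```

```text
t 2.5 tip jig [-138.7    4.5] z 192.1 F along/across/z 0.8 0.4 0.1 rel rot [-0.1 29.9 -0.2] w 0.58
t 2.5 tcp [ 522. -240.  138.] off [-5.64 -0.02  9.11] rot [0.  0.1 0.2]
```

View pics/s1.png

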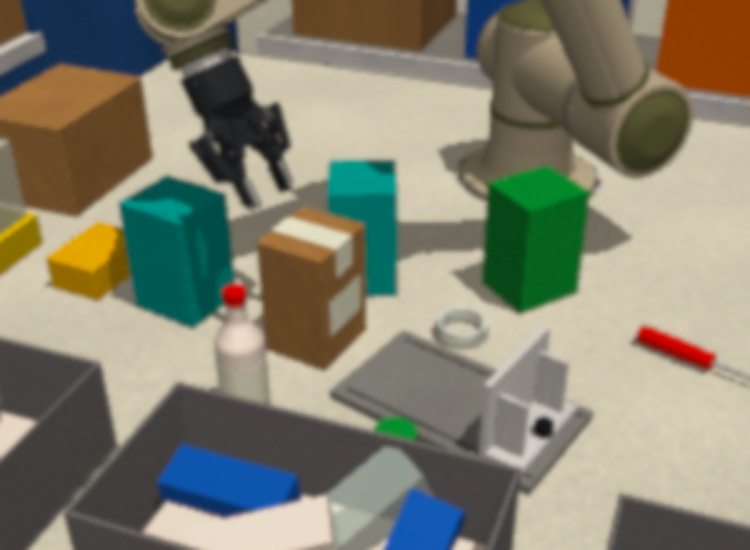

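Gripper is poised behind the carton (fingers at (250,195)) over the gap to the turquoise box. Descending.

Emit:
step_arm:
  plan:
    - {"offset": [-1.5, 0, 2.5], "rot": [0, 0, 0], "gripper": 5}
    - {"offset": [-3, 0, 5], "rot": [0, 0, 0], "gripper": 5}
    - {"offset": [-4.2, 0, 7], "rot": [0, 0, 0], "gripper": 5}
    - {"offset": [-5.5, 0, 9], "rot": [0, 0, 0], "gripper": 5}
    - {"offset": [-5.5, 0, 9], "rot": [0, 0, 0], "gripper": 5}
    - {"offset": [-5.5, 0, 9], "rot": [0, 0, 0], "gripper": 5}

```text
time_s: 3.05
eef_pos: [522.3, -239.5, 139.7]
ee_rot: [-0.156, 0.77, 0.584, 0.206]
force: [0.5, 0.4, 0.0]
grip_width: 0.588
grip_force: 0.0
```

```bash
python3 -c "
from h import *
st();tgt(-120,4.5,85,30)"
```

```text
t 3.0 tip jig [-141.5    4.4] z 86.3 F along/across/z 0.5 -0.4 0.0 rel rot [-0.  30.  -0.2] w 0.59
t 3.0 tcp [ 528. -219.  138.] off [ 1.79 -0.01  1.19] rot [-0.   0.   0.2]
```

Emit:
step_arm:
  plan:
    - {"offset": [0.35, 0, 0.2], "rot": [0, 0, 0], "gripper": 5}
    - {"offset": [0.7, 0, 0.4], "rot": [0, 0, 0], "gripper": 5}
    - {"offset": [1.0, 0, 0.6], "rot": [0, 0, 0], "gripper": 5}
    - {"offset": [1.3, 0, 0.75], "rot": [0, 0, 0], "gripper": 5}
    - {"offset": [1.6, 0, 0.9], "rot": [0, 0, 0], "gripper": 5}
    - {"offset": [1.8, 0, 1.05], "rot": [0, 0, 0], "gripper": 5}

```text
time_s: 3.65
eef_pos: [527.6, -219.2, 138.6]
ee_rot: [-0.156, 0.77, 0.584, 0.206]
force: [-1.8, -4.3, 4.6]
grip_width: 0.585
grip_force: 2.2
```

```bash
cat >> h.py <<'E'
def look(zt=160,save_=None,x0=295,x1=360):
    c,P=cam("top"); 
    if save_: save(save_,cv2.resize(c[110:260,180:400],None,fx=3,fy=3,interpolation=cv2.INTER_CUBIC))
    J=jig(P);Z=P[...,2]
    h=c.astype(int); 
    m=(J[...,0]>-150)&(J[...,0]<195)&(abs(J[...,1])<85)&(abs(Z-zt)<6)
    k,l,s_,_=cv2.connectedComponentsWithStats(m.astype(np.uint8),connectivity=4)
    if k<2: print("none"); return
    i=1+np.argmax(s_[1:,4]); p=J[(l==i)&m]; r=cv2.minAreaRect(p.astype(np.float32))
    print("n",len(p),"z",np.median(Z[(l==i)&m]).round(1),"c",np.round(r[0],1),"size",np.round(r[1],1),"ang",round(r[2],1), "al/ac range",np.percentile(p,[1,99],axis=0).round(1).tolist())
E
python3 -c "
from h import *
st();look()"
```

```text
t 3.6 tip jig [-120.5    4.8] z 85.2 F along/across/z -4.6 0.6 4.6 rel rot [ 0.  30.  -0.1] w 0.58
n 1255 z 159.4 c [-74.3   2.7] size [ 90.7 100.4] ang 2.5 al/ac range [[-118.8, -46.6], [-29.6, 52.3]]
```

Emit:
step_arm:
  plan:
    - {"offset": [0.35, 0, 0.2], "rot": [0, 0, 0], "gripper": 5}
    - {"offset": [0.7, 0, 0.4], "rot": [0, 0, 0], "gripper": 5}
    - {"offset": [1.0, 0, 0.6], "rot": [0, 0, 0], "gripper": 5}
    - {"offset": [1.3, 0, 0.75], "rot": [0, 0, 0], "gripper": 5}
    - {"offset": [1.6, 0, 0.9], "rot": [0, 0, 0], "gripper": 5}
    - {"offset": [1.9, 0, 1.1], "rot": [0, 0, 0], "gripper": 5}
    - {"offset": [2.1, 0, 1.2], "rot": [0, 0, 0], "gripper": 5}

```text
time_s: 4.4
eef_pos: [534.2, -195.7, 138.4]
ee_rot: [-0.156, 0.77, 0.584, 0.206]
force: [-1.2, -4.5, 3.2]
grip_width: 0.584
grip_force: 2.2
```

```bash
python3 -c "
from h import *
st();look()"
```

```text
t 4.4 tip jig [-96.1   4.9] z 85.1 F along/across/z -4.6 -0.1 3.2 rel rot [ 0.  30.  -0.1] w 0.58
n 1247 z 159.5 c [-51.1   0.3] size [ 90.7 101. ] ang 0.3 al/ac range [[-95.1, -48.5], [-6.9, 49.8]]
```

Emit:
step_arm:
  plan:
    - {"offset": [0.25, 0, 0.15], "rot": [0, 0, 0], "gripper": 5}
    - {"offset": [0.5, 0, 0.3], "rot": [0, 0, 0], "gripper": 5}
    - {"offset": [0.5, 0, 0.3], "rot": [0, 0, 0], "gripper": 5}
    - {"offset": [-0.4, 0.4, -0.3], "rot": [0, 0, 0], "gripper": 5}
    - {"offset": [0.6, 0.4, -2.0], "rot": [0, 0, 0], "gripper": 5}
    - {"offset": [1.6, 0.4, -3.7], "rot": [0, 0, 0], "gripper": 5}
    - {"offset": [2.2, 0.4, -4.8], "rot": [0, 0, 0], "gripper": 5}
    - {"offset": [2.2, 0.4, -4.8], "rot": [0, 0, 0], "gripper": 5}

```text
time_s: 5.25
eef_pos: [536.9, -202.4, 192.2]
ee_rot: [-0.155, 0.77, 0.584, 0.207]
force: [0.2, -0.6, -0.3]
grip_width: 0.589
grip_force: 0.0
```

```bash
python3 -c "
from h import *
st();look();tgt(-92,0,138,30)"
```

```text
t 5.2 tip jig [-101.8    0.4] z 138.8 F along/across/z -0.5 -0.4 -0.3 rel rot [-0.1 30.  -0.2] w 0.59
n 1249 z 159.6 c [-45.2   0.2] size [ 90.8 101.5] ang 0.0 al/ac range [[-89.5, -48.4], [-1.0, 50.0]]
t 5.3 tcp [ 540. -193.  191.] off [0.84 0.08 0.45] rot [-0.1  0.   0.1]
```

Emit:
step_arm:
  plan:
    - {"offset": [0.5, 0, 0.3], "rot": [0, 0, 0], "gripper": 5}
    - {"offset": [1.0, 0, 0.6], "rot": [0, 0, 0], "gripper": 5}
    - {"offset": [1.5, 0, 0.9], "rot": [0, 0, 0], "gripper": 5}
    - {"offset": [2.0, 0, 1.2], "rot": [0, 0, 0], "gripper": 5}
    - {"offset": [2.5, 0, 1.45], "rot": [0, 0, 0], "gripper": 5}
    - {"offset": [3.0, 0, 1.7], "rot": [0, 0, 0], "gripper": 5}
    - {"offset": [3.5, 0, 2.0], "rot": [0, 0, 0], "gripper": 5}
    - {"offset": [4.0, 0, 2.3], "rot": [0, 0, 0], "gripper": 5}
    - {"offset": [4.5, 0, 2.6], "rot": [0, 0, 0], "gripper": 5}

```text
time_s: 6.2
eef_pos: [550.7, -151.3, 191.0]
ee_rot: [-0.156, 0.77, 0.584, 0.206]
force: [-0.3, -2.1, 3.0]
grip_width: 0.586
grip_force: 1.4
```

```bash
python3 -c "
from h import *
st();c,P=cam('scene');save('s2',cv2.resize(c[100:320,120:420],None,fx=2.5,fy=2.5))"
```

```text
t 6.2 tip jig [-48.8   1.1] z 137.6 F along/across/z -2.1 -0.3 3.0 rel rot [ 0.  30.  -0.1] w 0.59
```

View pics/s2.png

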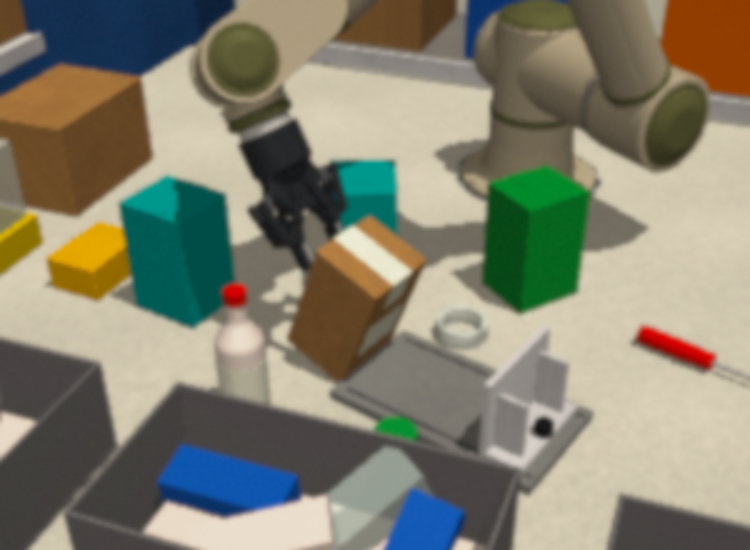

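The carton (355,300 in the crop) leans about 20° over the entry edge with the fingers on its back face. I'll keep pushing.

Emit:
step_arm:
  plan:
    - {"offset": [0.5, 0, 0.3], "rot": [0, 0, 0], "gripper": 5}
    - {"offset": [1.0, 0, 0.6], "rot": [0, 0, 0], "gripper": 5}
    - {"offset": [1.5, 0, 0.9], "rot": [0, 0, 0], "gripper": 5}
    - {"offset": [2.0, 0, 1.2], "rot": [0, 0, 0], "gripper": 5}
    - {"offset": [2.5, 0, 1.45], "rot": [0, 0, 0], "gripper": 5}
    - {"offset": [3.0, 0, 1.7], "rot": [0, 0, 0], "gripper": 5}
    - {"offset": [3.0, 0, 1.7], "rot": [0, 0, 0], "gripper": 5}
    - {"offset": [3.0, 0, 1.7], "rot": [0, 0, 0], "gripper": 5}
    - {"offset": [3.0, 0, 1.7], "rot": [0, 0, 0], "gripper": 5}

```text
time_s: 7.15
eef_pos: [559.8, -118.8, 191.2]
ee_rot: [-0.156, 0.77, 0.584, 0.206]
force: [0.4, -0.4, -0.2]
grip_width: 0.587
grip_force: 0.0
```

```bash
python3 -c "
from h import *
st();look(102);c,P=cam('scene');save('s3',cv2.resize(c[100:320,120:420],None,fx=2.5,fy=2.5))"
```

```text
t 7.2 tip jig [-15.1   1.2] z 137.8 F along/across/z -0.2 -0.5 -0.2 rel rot [ 0.  30.  -0.1] w 0.59
n 1920 z 101.5 c [48.4  0.6] size [160.3 100.5] ang 0.0 al/ac range [[-29.3, -48.4], [126.7, 50.2]]
```

View pics/s3.png

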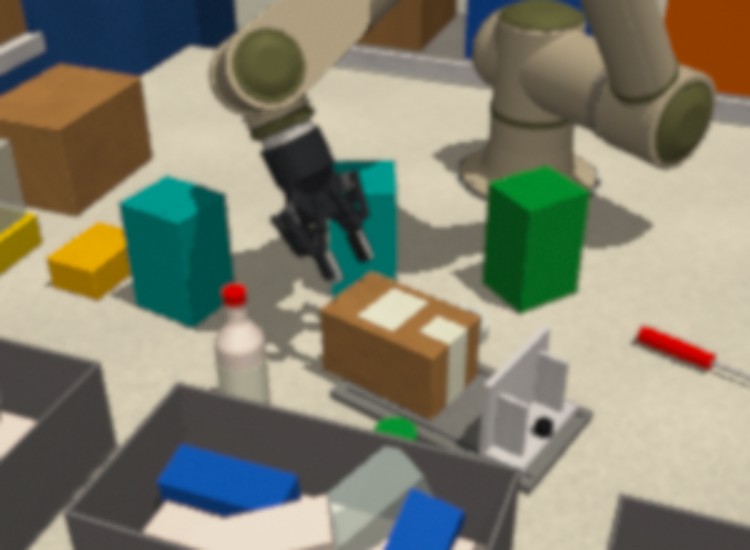

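Lying flat on the bed, centred (0.6 mm, 0.0°), with its top end at 129 mm. Now I drop behind it.

Emit:
step_arm:
  plan:
    - {"offset": [-1.7, 0.1, -1.0], "rot": [0, 0, 0], "gripper": 5}
    - {"offset": [-3.5, 0.1, -2.0], "rot": [0, 0, 0], "gripper": 5}
    - {"offset": [-4.8, 0.1, 0.4], "rot": [0, 0, 0], "gripper": 5}
    - {"offset": [-6.2, 0.1, 2.8], "rot": [0, 0, 0], "gripper": 5}
    - {"offset": [-7.6, 0.1, 5.1], "rot": [0, 0, 0], "gripper": 5}
    - {"offset": [-7.6, 0.1, 5.1], "rot": [0, 0, 0], "gripper": 5}
    - {"offset": [-7.6, 0.1, 5.1], "rot": [0, 0, 0], "gripper": 5}

```text
time_s: 7.95
eef_pos: [550.2, -157.9, 109.8]
ee_rot: [-0.156, 0.77, 0.584, 0.206]
force: [0.6, -0.2, 0.8]
grip_width: 0.589
grip_force: 0.0
```

```bash
python3 -c "
from h import *
for i in range(3): st();look(102)"
```

```text
t 8.0 tip jig [-55.3  -0.2] z 56.4 F along/across/z -0.0 -0.6 0.8 rel rot [ 0.  30.  -0.1] w 0.59
n 1998 z 101.5 c [48.4  0.4] size [101.5 160.2] ang 90.0 al/ac range [[-30.2, -48.5], [126.9, 50.0]]
t 8.0 tip jig [-55.4  -0.6] z 57.0 F along/across/z 0.1 0.9 0.6 rel rot [-0.1 30.  -0.2] w 0.58
n 1981 z 101.6 c [48.2  0.7] size [102.1 160.1] ang 89.8 al/ac range [[-30.1, -48.5], [126.7, 50.2]]
t 8.1 tip jig [-55.5  -0.7] z 57.3 F along/across/z -0.3 -1.0 -0.6 rel rot [-0.1 30.  -0.2] w 0.59
n 1996 z 101.6 c [48.3  0.6] size [160.3 101.3] ang 0.1 al/ac range [[-30.2, -48.4], [126.5, 50.3]]
```

Emit:
step_arm:
  plan:
    - {"offset": [0.7, 0, 0.4], "rot": [0, 0, 0], "gripper": 5}
    - {"offset": [1.4, 0, 0.8], "rot": [0, 0, 0], "gripper": 5}
    - {"offset": [2.0, 0, 1.15], "rot": [0, 0, 0], "gripper": 5}
    - {"offset": [2.5, 0, 1.45], "rot": [0, 0, 0], "gripper": 5}
    - {"offset": [3.0, 0, 1.75], "rot": [0, 0, 0], "gripper": 5}
    - {"offset": [3.5, 0, 2.0], "rot": [0, 0, 0], "gripper": 5}
    - {"offset": [4.0, 0, 2.3], "rot": [0, 0, 0], "gripper": 5}
    - {"offset": [4.5, 0, 2.6], "rot": [0, 0, 0], "gripper": 5}
    - {"offset": [5.0, 0, 2.9], "rot": [0, 0, 0], "gripper": 5}
    - {"offset": [5.5, 0, 3.2], "rot": [0, 0, 0], "gripper": 5}
    - {"offset": [6.0, 0, 3.45], "rot": [0, 0, 0], "gripper": 5}

```text
time_s: 9.2
eef_pos: [568.9, -90.9, 109.5]
ee_rot: [-0.156, 0.77, 0.584, 0.206]
force: [-0.7, -4.1, 2.0]
grip_width: 0.585
grip_force: 1.9
```

```bash
python3 -c "
from h import *
st();look(102);st()"
```

```text
t 9.2 tip jig [14.2 -0. ] z 56.1 F along/across/z -4.1 -0.5 2.0 rel rot [-0.  30.  -0.1] w 0.59
n 1975 z 101.6 c [94.4  0.7] size [160.9 100.6] ang 0.4 al/ac range [[15.5, -48.5], [172.7, 50.2]]
t 9.2 tip jig [15.1  0.2] z 56.1 F along/across/z -1.8 -1.7 1.5 rel rot [ 0.  30.  -0.2] w 0.59
```

Emit:
step_arm:
  plan:
    - {"offset": [0.3, 0, 0.15], "rot": [0, 0, 0], "gripper": 5}
    - {"offset": [0.5, 0, 0.3], "rot": [0, 0, 0], "gripper": 5}
    - {"offset": [0.7, 0, 0.4], "rot": [0, 0, 0], "gripper": 5}
    - {"offset": [0.9, 0, 0.5], "rot": [0, 0, 0], "gripper": 5}

```text
time_s: 9.65
eef_pos: [571.4, -81.1, 109.4]
ee_rot: [-0.156, 0.77, 0.584, 0.206]
force: [-0.8, -4.6, 2.2]
grip_width: 0.582
grip_force: 2.0
```

```bash
python3 -c "
from h import *
st();look(102);st()"
```

```text
t 9.7 tip jig [24.3  0.2] z 56.0 F along/across/z -4.6 -0.4 2.2 rel rot [ 0.  30.  -0.1] w 0.58
n 1968 z 101.6 c [104.4   0.8] size [160.6 100.9] ang 0.0 al/ac range [[25.8, -48.1], [182.8, 50.5]]
t 9.7 tip jig [24.7  0.3] z 56.0 F along/across/z -2.6 -1.0 2.0 rel rot [ 0.  30.  -0.1] w 0.59
```

Emit:
step_arm:
  plan:
    - {"offset": [0.09, 0, 0.05], "rot": [0, 0, 0], "gripper": 5}
    - {"offset": [0.17, 0, 0.1], "rot": [0, 0, 0], "gripper": 5}

```text
time_s: 9.9
eef_pos: [571.9, -79.3, 109.4]
ee_rot: [-0.156, 0.77, 0.584, 0.206]
force: [-1.6, -4.5, 3.0]
grip_width: 0.583
grip_force: 2.3
```

Emit:
step_arm:
  plan:
    - {"offset": [0.09, 0, 0.05], "rot": [0, 0, 0], "gripper": 5}

```text
time_s: 10.0
eef_pos: [572.2, -78.3, 109.4]
ee_rot: [-0.156, 0.77, 0.584, 0.206]
force: [-0.7, -4.0, 3.1]
grip_width: 0.586
grip_force: 2.1
```

Emit:
step_arm:
  plan:
    - {"offset": [0.09, 0, 0.05], "rot": [0, 0, 0], "gripper": 5}

```text
time_s: 10.1
eef_pos: [572.5, -77.2, 109.4]
ee_rot: [-0.156, 0.77, 0.584, 0.206]
force: [-1.4, -4.1, 1.9]
grip_width: 0.583
grip_force: 2.0
```

Emit:
step_arm:
  plan:
    - {"offset": [0.09, 0, 0.05], "rot": [0, 0, 0], "gripper": 5}

```text
time_s: 10.2
eef_pos: [572.8, -76.2, 109.4]
ee_rot: [-0.156, 0.77, 0.584, 0.206]
force: [-0.5, -3.1, 1.2]
grip_width: 0.589
grip_force: 2.0
```

Emit:
step_arm:
  plan:
    - {"offset": [0.09, 0, 0.05], "rot": [0, 0, 0], "gripper": 5}

```text
time_s: 10.3
eef_pos: [573.0, -75.4, 109.4]
ee_rot: [-0.156, 0.77, 0.584, 0.206]
force: [-4.2, -8.3, 3.8]
grip_width: 0.582
grip_force: 5.2
```

Emit:
step_arm:
  plan:
    - {"offset": [0.09, 0, 0.05], "rot": [0, 0, 0], "gripper": 5}

```text
time_s: 10.4
eef_pos: [573.1, -75.2, 109.5]
ee_rot: [-0.156, 0.77, 0.584, 0.205]
force: [-7.9, -14.2, 4.5]
grip_width: 0.583
grip_force: 8.0
```

Emit:
step_arm:
  plan:
    - {"offset": [0, 0, 0], "rot": [0, 0, 0], "gripper": 5}

```text
time_s: 10.5
eef_pos: [573.1, -75.3, 109.5]
ee_rot: [-0.156, 0.77, 0.584, 0.205]
force: [-5.9, -11.0, 4.8]
grip_width: 0.583
grip_force: 5.9
```

```bash
python3 -c "
from h import *
st();look(102);st()"
```

```text
t 10.5 tip jig [30.3  0.3] z 56.0 F along/across/z -12.2 2.7 4.8 rel rot [ 0.  29.9 -0.2] w 0.58
n 1971 z 101.6 c [110.    0.8] size [160.2 101.4] ang 0.2 al/ac range [[31.3, -48.0], [188.6, 50.5]]
t 10.6 tip jig [30.3  0.3] z 56.0 F along/across/z -11.8 2.2 3.5 rel rot [ 0.  29.9 -0.1] w 0.58
```

Contact made; it settled at 12 N on the tool with about 4 N of drag. I'll add a touch and hold for over a second.

Emit:
step_arm:
  plan:
    - {"offset": [0.03, 0, 0.02], "rot": [0, 0, 0], "gripper": 5}
    - {"offset": [0.03, 0, 0.02], "rot": [0, 0, 0], "gripper": 5}
    - {"offset": [0.03, 0, 0.02], "rot": [0, 0, 0], "gripper": 5}

```text
time_s: 10.85
eef_pos: [573.1, -75.2, 109.5]
ee_rot: [-0.156, 0.77, 0.584, 0.205]
force: [-6.6, -12.1, 5.4]
grip_width: 0.589
grip_force: 6.9
```

```bash
python3 -c "
from h import *
st()"
```

```text
t 10.8 tip jig [30.4  0.2] z 56.0 F along/across/z -13.4 3.1 5.4 rel rot [ 0.  29.9 -0.1] w 0.59
```

Emit:
step_arm:
  plan:
    - {"offset": [0.01, 0, 0], "rot": [0, 0, 0], "gripper": 5}
    - {"offset": [0.01, 0, 0], "rot": [0, 0, 0], "gripper": 5}
    - {"offset": [0.01, 0, 0], "rot": [0, 0, 0], "gripper": 5}
    - {"offset": [0.01, 0, 0], "rot": [0, 0, 0], "gripper": 5}
    - {"offset": [0.01, 0, 0], "rot": [0, 0, 0], "gripper": 5}
    - {"offset": [0.01, 0, 0], "rot": [0, 0, 0], "gripper": 5}
    - {"offset": [0.01, 0, 0], "rot": [0, 0, 0], "gripper": 5}
    - {"offset": [0.01, 0, 0], "rot": [0, 0, 0], "gripper": 5}
    - {"offset": [0.01, 0, 0], "rot": [0, 0, 0], "gripper": 5}
    - {"offset": [0.01, 0, 0], "rot": [0, 0, 0], "gripper": 5}
    - {"offset": [0.01, 0, 0], "rot": [0, 0, 0], "gripper": 5}
    - {"offset": [0.01, 0, 0], "rot": [0, 0, 0], "gripper": 5}

```text
time_s: 12.05
eef_pos: [573.1, -75.2, 109.5]
ee_rot: [-0.156, 0.77, 0.584, 0.205]
force: [-6.9, -13.0, 4.2]
grip_width: 0.583
grip_force: 7.1
```

Emit:
step_arm:
  plan:
    - {"offset": [0, 0, 0], "rot": [0, 0, 0], "gripper": 5}
    - {"offset": [0, 0, 0], "rot": [0, 0, 0], "gripper": 5}
    - {"offset": [0, 0, 0], "rot": [0, 0, 0], "gripper": 5}

```text
time_s: 12.35
eef_pos: [573.1, -75.2, 109.5]
ee_rot: [-0.156, 0.77, 0.584, 0.205]
force: [-7.2, -12.6, 4.7]
grip_width: 0.581
grip_force: 7.1
```

Steady ~14 N push for 1.5 s. Now I back away straight along the bed, then up.

Emit:
step_arm:
  plan:
    - {"offset": [-0.2, 0, -0.12], "rot": [0, 0, 0], "gripper": 5}
    - {"offset": [-0.9, 0, -0.5], "rot": [0, 0, 0], "gripper": 5}
    - {"offset": [-2.2, 0, -1.3], "rot": [0, 0, 0], "gripper": 5}
    - {"offset": [-4.3, 0, -2.5], "rot": [0, 0, 0], "gripper": 5}
    - {"offset": [-2.3, 0, -6], "rot": [0, 0, 0], "gripper": 5}
    - {"offset": [-0.3, 0, -9.4], "rot": [0, 0, 0], "gripper": 5}
    - {"offset": [1.7, 0, -12.9], "rot": [0, 0, 0], "gripper": 5}
    - {"offset": [1.7, 0, -12.9], "rot": [0, 0, 0], "gripper": 5}
    - {"offset": [1.7, 0, -12.9], "rot": [0, 0, 0], "gripper": 5}

```text
time_s: 13.25
eef_pos: [559.8, -122.4, 230.0]
ee_rot: [-0.156, 0.77, 0.584, 0.206]
force: [-0.8, 0.1, 0.0]
grip_width: 0.585
grip_force: 0.0
```

```bash
python3 -c "
from h import *
st();look(102,'end');st()"
```

```text
t 13.2 tip jig [-18.6   0.1] z 176.6 F along/across/z -0.1 0.8 0.0 rel rot [-0.  30.  -0.1] w 0.59
n 1973 z 101.6 c [110.1   0.9] size [160.7 102. ] ang 0.6 al/ac range [[31.5, -47.8], [188.3, 50.5]]
t 13.3 tip jig [-18.3   0.5] z 175.6 F along/across/z 0.3 0.0 -0.4 rel rot [ 0.1 30.  -0.1] w 0.59
```

View pics/end.png

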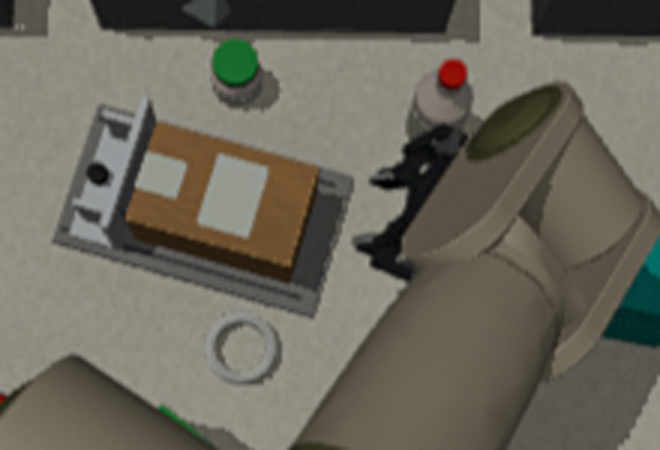

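The carton lies flat, centred and straight with its top end against the head at crop (140,185). The gripper is clear, and the jar (235,65), spray (445,100) and tape roll (243,348) look undisturbed.

```bash
python3 -c "
from rig import *
print(finish_job())"
```

```text
the job is handed in; nothing more can be done
None
```

The carton was tipped over the entry edge, slid along the bed centred and straight, and pressed on the label head at roughly 10 N (estimated as about 14 N of push less about 4 N of drag) for about 1.5 s. I left it lying against the head with the gripper clear and handed the job in at about 13 s; no verdict came back.

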